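# Open the sample jar beside the microscope

## Task

Open the tall sample jar: unscrew its ribbed lid anticlockwise until the threads let go (do not wrench it off), lift the lid straight up clear of the jar, and set it down, lying top side up, within the empty steel tray without dropping it. Leave the shorter jar's knobbed stopper in its place.

Things in the scene. Friction and masses are not known exactly. Their poses are not given: they have to be found in the camera images.
- lid_center (a point): Centre (half-way up) of the grey ribbed screw lid of the tall jar: 59 mm across, 32 mm tall, flat top, 60 g, z up its axis, 134 mm above the table at the start. Grips alike from all round. It unscrews anticlockwise seen from above, rising 3.9 mm per 100 degrees, without springing back; the thread frees it after 120 degrees (up to 60 more do no harm), so one grip will do if the wrist first winds back clockwise.
- jar_foot (a point): Tall glass jar with the screw lid, held in a square aluminium block (100 x 100 x 28 mm) fixed to the table. Its body is 68 mm across up to 94 mm above the table, then narrows to a 48 mm collar under the lid, whose lower edge is at 118 mm and must rise 20 mm to clear the neck. This point is the centre of the block's underside, below the lid's axis; z up.
- tray_floor (a point): Empty square stainless steel tray, 160 x 160 mm outside, fixed to the table, wall 4 mm thick and 12 mm high. This point is the centre of its inner floor, 4 mm above the table; x and y run along its sides, z up.
- stopper_center (a point): Centre of the grey stopper with a slim knob (58 mm across its flange, 36 mm tall in all) resting loosely in the shorter glass jar, which stands in a like clamp block (100 x 100 x 28 mm); the stopper's top is 118 mm above the table. z up. To be left alone.
Mind the look-alikes: they are no part of the job. Leave any pink look-alike of the part that bears lid_center alone.

How it is judged:
On the way, in this order (a step that is already met when the one before it is completed fails the run):
1. the lid is off its thread and lifted clear above the jar: its centre at least 25 mm higher than when screwed on, and within 40 mm of the jar's axis (z of lid_center in the frame of jar_foot above 0.159 m and horizontal distance between lid_center and jar_foot below 0.04 m).
2. the lid is lowered by the gripper into the tray: still held when its lower edge is within 15 mm of the tray's floor (x of lid_center in the frame of tray_floor between -0.05 and 0.05 m and y of lid_center in the frame of tray_floor between -0.05 and 0.05 m and z of lid_center in the frame of tray_floor below 0.031 m and contact force between the fingers and lid above 0.5 N).
At the end, for the whole second after the job is handed in: The lid lies flat, top side up (within 10 degrees), on the tray's floor, its centre within 50 mm of the tray's centre along both sides (that is, wholly inside the rim); released and at rest; the stopper is within 20 mm of where it began (x of lid_center in the frame of tray_floor between -0.05 and 0.05 m and y of lid_center in the frame of tray_floor between -0.05 and 0.05 m and z of lid_center in the frame of tray_floor between 0.011 and 0.021 m and angle between lid_center's own z axis and vertical below 0.17 rad and distance of stopper_center from where it was at the start of the episode below 0.02 m and linear speed of lid below 0.02 m/s); the robot touches nothing.
It fails at once if the lid is wrenched against its thread (more than 120 N between lid and jar) (contact force between lid and jar above 120 N).
It fails at once if the shorter jar's stopper is moved more than 20 mm (distance of stopper_center from where it was at the start of the episode above 0.02 m).
It also fails if it takes over 48 s, if anything falls off the work surface, if the arm or the gripper's body presses on something with over 40 N, if the wrist force passes 120 N, or if a joint passes its speed limit or range.

## Robot

A 6-joint arm with a two-finger parallel gripper is mounted at the origin on the work surface. World frame = base frame: x ahead of the robot, y to its left, z up, the work surface at z = 0. Lengths are in m, angles in rad, forces in N, time in s.
With the tool pointing down it reaches from about 0.25 to 0.725 m from the base axis. Payload 4 kg.
Tool frame: the origin (TCP) lies midway between the tips of the shut fingers; the grasp point (between the pads) lies 19 mm behind it; z points along the fingers, y is the line along which they close (so a half turn about z gives the same grasp; the last joint's range is limited). The gripper opens to 85 mm and grips with 20 to 120 N. Pads are 22 mm wide; open, the fingers measure 114 mm over their backs; the gripper's body (76 mm by 85 mm) begins 54 mm behind the grasp point. The pads swing forward as they close: fully open they stand 13 mm farther back than shut.
Start: joints at [-1.187, 0.241, 0.005, 1.335, 0, 1.571], TCP at [0.187, -0.464, 0.231] pointing down, gripper open.
Joint ranges: [-2.72, 2.72], [-1.05, 1.87], [-1.09, 1.28], [-1.99, 2.15], [-1.42, 1.44], [-3.14, 3.14]. Speed limits (rad/s): [2.79, 2.79, 3.14, 3.14, 3.14, 3.14].

## Interface

Orientations are given as a unit quaternion [x, y, z, w].
In Python, from workcell import bot gives the robot as it stands. The module is installed in compiled form; this text tells all that it offers.
- The arm moves only by the tool jog_arm, never from a script. Its argument "deltas" is a list of rows, each an object with "fingers": the opening, from 0 (shut) to 1 (fully open); "delta_pos": the shift along the tool's x, y, z normalised to -1 to 1, where 1 is 300 mm, a list of three; "yaw": the turn about the tool's z normalised to -1 to 1, where 1 is pi/4 rad. A call has 1 to 12 rows; each row is the pose to reach, as a shift and turn from the pose commanded when the call began, along the tool's axes at that moment; what a row does not reach only later rows make up. A row lasts 1/10 s, in which the tool goes at most 50 mm and 8.59 degrees, less where a joint would pass 70% of its speed; a pose out of reach is approached as far as the arm can. A call with a number of a shift or a turn outside -1 to 1 is refused whole. A call with a gripper value outside its range is refused whole. The fingers move at their own pace and stop on an object; the grip force is fixed at half the most. Time passes only in rows, so rows that repeat a pose let the fingers close. It gives the time, the measured TCP pose, the force, the opening and the grip force at its end, in the units of the state.
- bot.get_obs(): the state, without advancing time (a new reading comes with each control period).
- bot.camera(name): name is "scene" or "top" or "wrist"; returns a dict with "image" (384x512x3 uint8, red, green, blue), "range_z" (384x512 float32, m along the optical axis (not along the pixel's ray), 0 where there is no reading), "fx", "fy", "cx", "cy" (pixels), "rvec" (rotation vector, rad) and "tvec" (3), from world to camera coordinates, as OpenCV has them. Camera axes: x right, y down, z forward; pixel columns grow to the right and rows downward; lengths in m; the calibration is good to about 2 mm. The wrist camera is an equidistant fisheye: a pixel r from the principal point sees the ray r / f radians off the axis. A picture is of the moment at which its call begins.
- bot.job_done(): hands the job in; it is judged then, once.
The state is a dict: "clock": time; "joint_pos": joint angles; "joint_vel": joint speeds; "tau": joint torques, N m; "eef_pos": TCP position; "tool_rot": TCP orientation; "ft_force": force on the tool from outside, world axes, zero at the start; "ft_torque": the same for the moment, N m; "grip_width": finger opening in m; "grasp_force": force on a finger pad.
Only numpy, scipy, OpenCV 4.12 (cv2) and the standard library are available. Lean on these libraries where they do the work, as an engineer would, in place of code of your own. Each camera call takes 0.05 s, during which the arm holds its last target. There are 200 camera calls.

## Working session

There is one attempt and no reset: what is moved stays moved. The work goes in short steps, Python scripts to look and compute and a tool call to move; the robot and the scene stay as the last step left them, time stands still between calls to the robot, and variables do not carry over. Pictures are saved under pics/ and viewed, at most 10 in all, crops included, and the job is handed in when it is done.

Besides the shell and the picture viewer there is one more tool, called after "Call:" by a JSON object that holds its "op" and its "data". jog_arm: Moves the arm, as the interface text tells. Scaled input: -1 to 1 covers 300 mm each way for a shift and pi/4 rad each way for a turn. Its arguments: {"type":"object","properties":{"deltas":{"type":"array","items":{"type":"object","properties":{"fingers":{"type":"number"},"delta_pos":{"type":"array","items":{"type":"number"}},"yaw":{"type":"number"}}}}},"required":["deltas"]}

```bash
mkdir -p pics
cat > h.py <<'E'
import numpy as np, cv2
from workcell import bot
def pts(c):
    z=c["range_z"]; v,u=np.mgrid[:z.shape[0],:z.shape[1]]
    P=np.stack([(u-c["cx"])/c["fx"]*z,(v-c["cy"])/c["fy"]*z,z],-1)
    R=cv2.Rodrigues(np.array(c["rvec"],float))[0]
    W=(P-np.array(c["tvec"]).ravel())@R
    W[z<=0]=np.nan
    return W
E
python3 - <<'E'
from h import *
a=[]
for n in("scene","top"):
    c=bot.camera(n); np.save(n+".npy",c,allow_pickle=True); a.append(c["image"]); print(n,c["fx"],c["cx"],c["tvec"],c["rvec"],(c["range_z"]>0).mean())
    cv2.imwrite(f"pics/{n}.png",c["image"][:,:,::-1])
o=bot.get_obs();print(o["eef_pos"],o["tool_rot"],o["clock"],o["ft_force"],o["grip_width"])
E
```

```text
scene 445.5491922394716 254.86388905793285 [-0.21701364 -0.17989129  1.50426772] [ 1.8413841   1.24599505 -0.70883815] 0.995025634765625
top 451.91585920988615 245.50174106406715 [0.02695697 0.5797133  1.10440413] [ 2.16242098 -2.19784791  0.09823416] 0.9958445231119791
[ 0.18700937 -0.46309063  0.23050416] [ 9.81643995e-01  1.90720181e-01 -1.75032306e-04 -9.21113811e-04] 0.1 [0.36151842 0.5353582  0.65752926] 0.08518294291627254
```

View pics/scene.png

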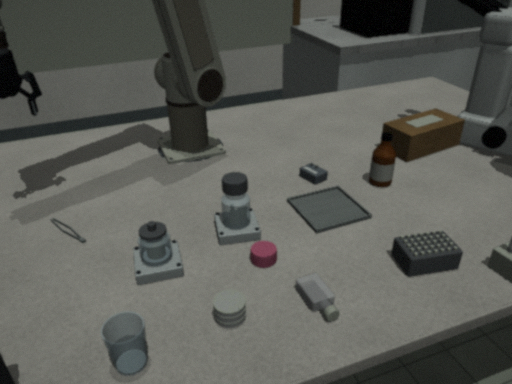

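View pics/top.png

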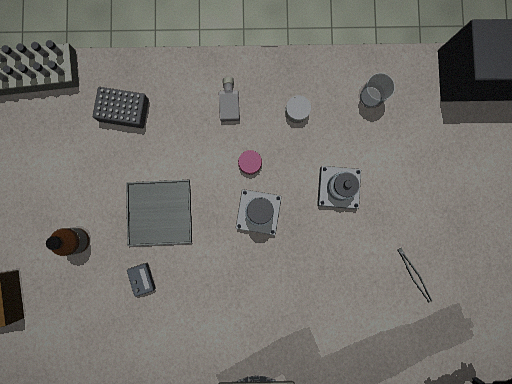

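Candidates for the lid, in scene-camera pixels:
- Grey ribbed lid on the tall jar at (235,183), or top view (260,211). This is my choice: flat top, on the taller jar.
- Knobbed stopper at (152,230), top (345,185).
- Pink cap at (264,254), top (250,162).
- Whitish round dish at (229,308), top (298,109).

The tray is at top (159,213). Next I'll measure, and check the choice in one close crop.

Run:
```python
from h import *
T=np.load("top.npy",allow_pickle=True).item(); S=np.load("scene.npy",allow_pickle=True).item()
cv2.imwrite("pics/crop.png",cv2.resize(S["image"][140:290,120:380,::-1],None,fx=3,fy=3,interpolation=cv2.INTER_CUBIC))
for n,c in(("top",T),("scene",S)):
    W=pts(c); x,y,z=W[...,0],W[...,1],W[...,2]
    print(n,"table z",np.nanmedian(z))
    u,v=((260,211) if n=="top" else (235,179)); p=W[v,u]; print("lid px",p)
    near=np.hypot(x-p[0],y-p[1])<.06
    m=near&(z>.143)&(z<.157); q=W[m]
    (cx,cy),r=cv2.minEnclosingCircle(q[:,:2].astype(np.float32)); print("lid top",m.sum(),cx,cy,r,np.median(q[:,2]),q.min(0),q.max(0))
    m=near&(z>.02)&(z<.034); q=W[m]; print("block",cv2.minAreaRect(q[:,:2].astype(np.float32)))
    u,v=((345,185) if n=="top" else (152,228)); p=W[v,u]; print("stopper px",p)
    u,v=((159,213) if n=="top" else (329,208)); p=W[v,u]; print("tray px",p)
    m=(np.hypot(x-p[0],y-p[1])<.13)&(z>.008)&(z<.016); q=W[m]; 
    print("tray rim",m.sum(),cv2.minAreaRect(q[:,:2].astype(np.float32)))
```

```text
top table z 0.0007042483973196254
lid px [ 0.51051812 -0.01283236  0.15002071]
lid top 542 0.5121861696243286 -0.01285324152559042 0.029701663181185722 0.1504439174820661 [ 0.48399774 -0.04203466  0.14309929] [0.54174979 0.01588008 0.15502019]
block ((0.5123684406280518, -0.012997101992368698), (0.09966214001178741, 0.09965100884437561), 79.60596466064453)
stopper px [ 0.56770178 -0.21002417  0.11815821]
tray px [0.51342643 0.23679343 0.00676075]
tray rim 648 ((0.49226778745651245, 0.22534847259521484), (0.20753701031208038, 0.1845283955335617), 1.4484736919403076)
scene table z 0.0004689294590784175
lid px [ 0.52332625 -0.01528353  0.15154322]
lid top 310 0.5116984248161316 -0.013968619517982006 0.030851732939481735 0.14944525547945936 [ 0.480991   -0.04398793  0.14308835] [0.54243071 0.01403566 0.1524445 ]
block ((0.5185666084289551, -0.01558896154165268), (0.10057146102190018, 0.08986817300319672), 79.06149291992188)
stopper px [ 0.58135592 -0.21850451  0.1112036 ]
tray px [0.51447678 0.24157967 0.00187716]
tray rim 394 ((0.4923946261405945, 0.23440156877040863), (0.21150578558444977, 0.16193436086177826), 1.4621305465698242)
```

View pics/crop.png

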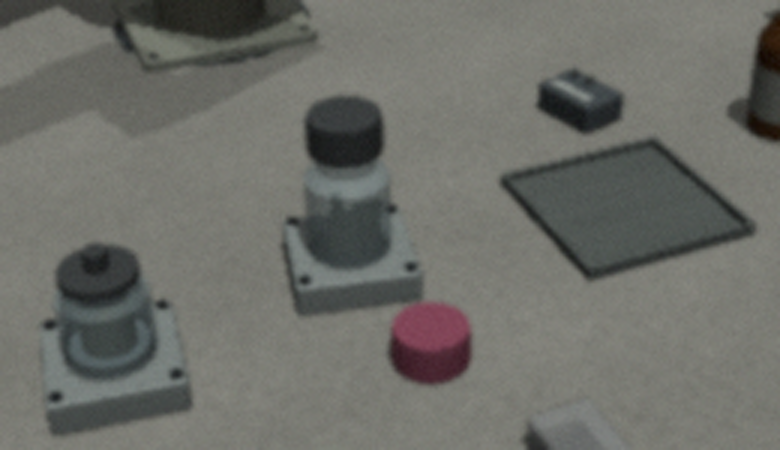

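The crop confirms the choice: the dark, flat-topped ribbed lid on the taller jar, with the pink cap lying in front of it and the knobbed stopper on the left. The lid axis is near (0.512, -0.0135) and the tray centre near (0.514, 0.238). Now moving halfway to the lid while winding clockwise.

Call:
{"op": "jog_arm", "data": {"deltas": [{"fingers": 1,"delta_pos": [0.1,-0.06,0],"yaw": 0.15},{"fingers": 1,"delta_pos": [0.22,-0.14,0],"yaw": 0.3},{"fingers": 1,"delta_pos": [0.34,-0.21,0],"yaw": 0.48},{"fingers": 1,"delta_pos": [0.46,-0.29,0],"yaw": 0.66},{"fingers": 1,"delta_pos": [0.58,-0.36,0],"yaw": 0.82},{"fingers": 1,"delta_pos": [0.7,-0.44,0],"yaw": 0.95},{"fingers": 1,"delta_pos": [0.783,-0.492,0],"yaw": 1},{"fingers": 1,"delta_pos": [0.783,-0.492,0],"yaw": 1}]}}

```text
clock: 0.9
eef_pos: [0.3511, -0.236, 0.231]
tool_rot: [0.98, -0.197, -0.0, -0.001]
ft_force: [0.4, -0.5, -0.4]
grip_width: 0.0855
grasp_force: 0.0
```

```bash
cat > d.py <<'E'
from h import *; import sys
from scipy.spatial.transform import Rotation as R
o=bot.get_obs();r=R.from_quat(o["tool_rot"]);p=np.array(o["eef_pos"])
t=np.array([float(a) for a in sys.argv[1:4]])
x=r.as_matrix()[:,0]
print("p",p.round(4),"psi deg",np.degrees(np.arctan2(x[1],x[0])).round(1),"j",np.round(o["joint_pos"],3),"t",o["clock"],"F",np.round(o["ft_force"],1),"w",o["grip_width"],o["grasp_force"])
print("delta norm",(r.inv().apply(t-p)/.3).round(4))
E
python3 d.py 0.512 -0.0135 0.2305
```

```text
p [ 0.3511 -0.236   0.231 ] psi deg -22.7 j [-5.920e-01  8.900e-02 -1.790e-01  1.303e+00  1.000e-03  2.945e+00] t 0.9 F [ 0.4 -0.5 -0.4] w 0.08552730313969827 0.0
delta norm [ 0.2086 -0.8912  0.0025]
```

Call:
{"op": "jog_arm", "data": {"deltas": [{"fingers": 1,"delta_pos": [0.03,-0.12,0],"yaw": -0.15},{"fingers": 1,"delta_pos": [0.06,-0.27,0],"yaw": -0.32},{"fingers": 1,"delta_pos": [0.1,-0.42,0],"yaw": -0.46},{"fingers": 1,"delta_pos": [0.135,-0.57,0],"yaw": -0.58},{"fingers": 1,"delta_pos": [0.17,-0.72,0],"yaw": -0.616},{"fingers": 1,"delta_pos": [0.2,-0.84,0],"yaw": -0.616},{"fingers": 1,"delta_pos": [0.2086,-0.8912,0],"yaw": -0.616},{"fingers": 1,"delta_pos": [0.2086,-0.8912,0],"yaw": -0.616},{"fingers": 1,"delta_pos": [0.2086,-0.8912,0],"yaw": -0.616}]}}

```text
clock: 1.8
eef_pos: [0.5111, -0.0182, 0.2308]
tool_rot: [0.999, 0.041, -0.001, 0.0]
ft_force: [1.4, -0.1, 0.7]
grip_width: 0.0854
grasp_force: 0.0
```

```bash
python3 d.py 0.512 -0.0135 0.114
python3 - <<'E'
from h import *
c=bot.camera("wrist"); print({k:c[k] for k in("fx","fy","cx","cy","rvec","tvec")})
np.save("w.npy",c,allow_pickle=True); cv2.imwrite("pics/w1.png",c["image"][:,:,::-1])
E
```

```text
p [ 0.5111 -0.0182  0.2308] psi deg 4.7 j [-3.500e-02  2.650e-01  3.600e-02  1.343e+00 -1.000e-03  3.025e+00] t 1.8 F [ 1.4 -0.1  0.7] w 0.08540315274028276 0.0
delta norm [ 0.0048 -0.0155  0.3895]
{'fx': 297.3186396354542, 'fy': 297.3186396354542, 'cx': 251.0564021158787, 'cy': 192.21831853162985, 'rvec': array([-2.13193293,  1.96556711,  0.30217027]), 'tvec': array([-0.0603678 ,  0.44501589,  0.53308697])}
```

View pics/w1.png

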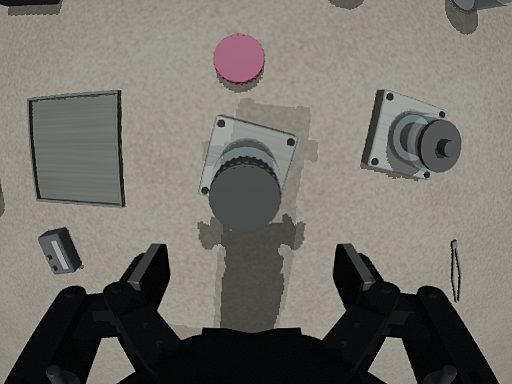

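The wrist view shows the lid's top disc at (245,198), the fingers at (155,270) and (350,270), and the tray corners around (28,98), (122,92), (125,206) and (38,200). I'll refine the lid and tray positions by casting rays.

Run:
```python
from h import *
c=np.load("w.npy",allow_pickle=True).item()
R=cv2.Rodrigues(c["rvec"])[0]; C=-R.T@c["tvec"]
def ray(u,v,z):
    d=np.array([u-c["cx"],v-c["cy"]]); r=np.hypot(*d); th=r/c["fx"]
    w=R.T@np.array([*(d/r*np.sin(th)),np.cos(th)]); return C+w*(z-C[2])/w[2]
g=cv2.cvtColor(c["image"],cv2.COLOR_RGB2GRAY); m=((c["range_z"]>0)&(g<85)).astype(np.uint8)
z=c["range_z"]; z0=np.median(z[190:210,235:255]); print("depth",z0)
m=(np.abs(z-z0)<.012).astype(np.uint8); m[:120]=0;m[260:]=0;m[:,:190]=0;m[:,300:]=0
k=max(cv2.findContours(m,0,2)[0],key=cv2.contourArea)[:,0]
P=np.array([ray(u,v,.15) for u,v in k]); print("px box",cv2.boundingRect(k),"circle",cv2.minEnclosingCircle(P[:,:2].astype(np.float32)))
tr=np.array([ray(u,v,.012) for u,v in((28,98),(122,92),(125,206),(38,200))]); print(tr.round(3),tr.mean(0))
```

```text
depth 0.23601924
px box (209, 157, 72, 75) circle ((0.5142343044281006, -0.013888634741306305), 0.031244462355971336)
[[0.592 0.316 0.012]
 [0.594 0.152 0.012]
 [0.44  0.15  0.012]
 [0.434 0.31  0.012]] [0.51500629 0.23209006 0.012     ]
```

Call:
{"op": "jog_arm", "data": {"deltas": [{"fingers": 1,"delta_pos": [0.005,-0.015,0.05],"yaw": 0},{"fingers": 1,"delta_pos": [0.005,-0.015,0.12],"yaw": 0},{"fingers": 1,"delta_pos": [0.005,-0.015,0.18],"yaw": 0},{"fingers": 1,"delta_pos": [0.005,-0.015,0.2],"yaw": 0},{"fingers": 1,"delta_pos": [0.005,-0.015,0.2],"yaw": 0},{"fingers": 1,"delta_pos": [0.005,-0.015,0.2],"yaw": 0}]}}

```text
clock: 2.45
eef_pos: [0.5132, -0.0133, 0.1722]
tool_rot: [0.999, 0.04, 0.001, 0.0]
ft_force: [-0.9, 0.6, -0.4]
grip_width: 0.0855
grasp_force: 0.0
```

```bash
python3 d.py 0.5125 -0.0137 0.114
```

```text
p [ 0.5132 -0.0133  0.1722] psi deg 4.6 j [-0.026  0.299 -0.073  1.197 -0.     3.035] t 2.45 F [-0.9  0.6 -0.4] w 0.08548067249065906 0.0
delta norm [-0.0027  0.0009  0.1941]
```

Call:
{"op": "jog_arm", "data": {"deltas": [{"fingers": 1,"delta_pos": [-0.002,0.001,0.05],"yaw": 0},{"fingers": 1,"delta_pos": [-0.002,0.001,0.11],"yaw": 0},{"fingers": 1,"delta_pos": [-0.002,0.001,0.17],"yaw": 0},{"fingers": 1,"delta_pos": [-0.002,0.001,0.194],"yaw": 0},{"fingers": 1,"delta_pos": [-0.002,0.001,0.194],"yaw": 0},{"fingers": 0.85,"delta_pos": [-0.002,0.001,0.194],"yaw": 0},{"fingers": 0.75,"delta_pos": [-0.002,0.001,0.194],"yaw": 0},{"fingers": 0.75,"delta_pos": [-0.002,0.001,0.194],"yaw": 0}]}}

```text
clock: 3.25
eef_pos: [0.5132, -0.0129, 0.1141]
tool_rot: [0.999, 0.041, 0.001, 0.0]
ft_force: [-0.0, -0.6, -0.3]
grip_width: 0.0641
grasp_force: 0.0
```

```bash
python3 d.py 0.5125 -0.0137 0.114;  python3 - <<'E'
from h import *
c=bot.camera("scene"); cv2.imwrite("pics/s2.png",cv2.resize(c["image"][90:250,140:340,::-1],None,fx=3.5,fy=3.5,interpolation=cv2.INTER_CUBIC))
E
```

```text
p [ 0.5132 -0.0129  0.1141] psi deg 4.7 j [-0.025  0.347 -0.167  1.055  0.     3.034] t 3.25 F [-0.  -0.6 -0.3] w 0.06408075267772843 0.0
delta norm [-0.0025  0.0023  0.0003]
```

View pics/s2.png

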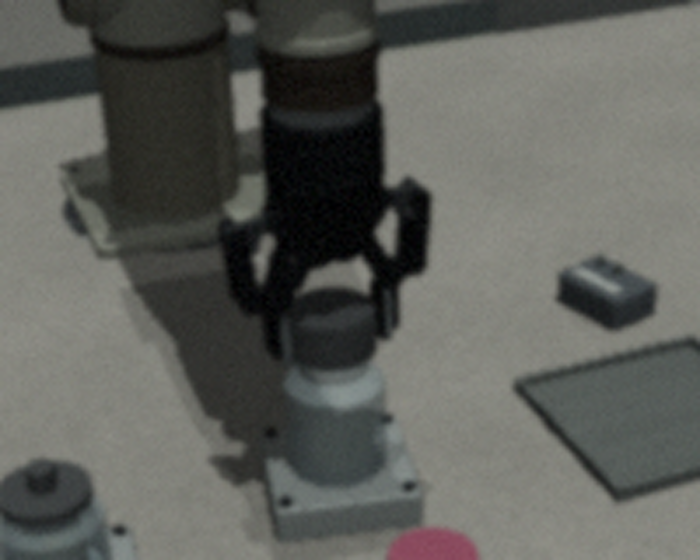

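The fingers straddle the lid, at crop (275,335) and (388,310), with the body clear above it. Closing now.

Call:
{"op": "jog_arm", "data": {"deltas": [{"fingers": 0.7,"delta_pos": [-0.002,0.002,0],"yaw": 0},{"fingers": 0.6,"delta_pos": [-0.002,0.002,0],"yaw": 0},{"fingers": 0.3,"delta_pos": [-0.002,0.002,0],"yaw": 0},{"fingers": 0,"delta_pos": [-0.002,0.002,0],"yaw": 0},{"fingers": 0,"delta_pos": [-0.002,0.002,0],"yaw": 0},{"fingers": 0,"delta_pos": [-0.002,0.002,0],"yaw": 0},{"fingers": 0,"delta_pos": [-0.002,0.002,0],"yaw": 0}]}}

```text
clock: 4.0
eef_pos: [0.5122, -0.0135, 0.1138]
tool_rot: [0.999, 0.041, 0.001, -0.0]
ft_force: [-1.9, -0.1, 5.8]
grip_width: 0.0567
grasp_force: 62.9
```

Call:
{"op": "jog_arm", "data": {"deltas": [{"fingers": 0,"delta_pos": [0,0,-0.0006],"yaw": -0.1},{"fingers": 0,"delta_pos": [0,0,-0.0012],"yaw": -0.2},{"fingers": 0,"delta_pos": [0,0,-0.0018],"yaw": -0.3},{"fingers": 0,"delta_pos": [0,0,-0.0023],"yaw": -0.4},{"fingers": 0,"delta_pos": [0,0,-0.0029],"yaw": -0.5},{"fingers": 0,"delta_pos": [0,0,-0.0035],"yaw": -0.6},{"fingers": 0,"delta_pos": [0,0,-0.0041],"yaw": -0.7},{"fingers": 0,"delta_pos": [0,0,-0.0047],"yaw": -0.8},{"fingers": 0,"delta_pos": [0,0,-0.0053],"yaw": -0.9},{"fingers": 0,"delta_pos": [0,0,-0.0059],"yaw": -1},{"fingers": 0,"delta_pos": [0,0,-0.0059],"yaw": -1}]}}

```text
clock: 5.1
eef_pos: [0.5124, -0.0133, 0.1156]
tool_rot: [0.907, 0.421, 0.001, 0.0]
ft_force: [-0.2, 0.8, 5.8]
grip_width: 0.0567
grasp_force: 62.9
```

```bash
python3 d.py 0.5125 -0.0137 0.116; python3 -c "
from h import *;print(bot.get_obs()['ft_torque'])"
```

```text
p [ 0.5124 -0.0133  0.1156] psi deg 49.8 j [-2.600e-02  3.450e-01 -1.660e-01  1.058e+00  1.000e-03  2.247e+00] t 5.1 F [-0.2  0.8  5.8] w 0.056674231813604356 62.882069647021126
delta norm [-0.0008  0.0011 -0.0014]
[0.19527243 0.22165154 0.02525924]
```

Call:
{"op": "jog_arm", "data": {"deltas": [{"fingers": 0,"delta_pos": [0,0,-0.0006],"yaw": -0.1},{"fingers": 0,"delta_pos": [0,0,-0.0012],"yaw": -0.2},{"fingers": 0,"delta_pos": [0,0,-0.0018],"yaw": -0.3},{"fingers": 0,"delta_pos": [0,0,-0.0023],"yaw": -0.4},{"fingers": 0,"delta_pos": [0,0,-0.0029],"yaw": -0.5},{"fingers": 0,"delta_pos": [0,0,-0.0035],"yaw": -0.6},{"fingers": 0,"delta_pos": [0,0,-0.0041],"yaw": -0.7},{"fingers": 0,"delta_pos": [0,0,-0.0047],"yaw": -0.8},{"fingers": 0,"delta_pos": [0,0,-0.0053],"yaw": -0.9},{"fingers": 0,"delta_pos": [0,0,-0.0059],"yaw": -1},{"fingers": 0,"delta_pos": [0,0,-0.0059],"yaw": -1}]}}

```text
clock: 6.2
eef_pos: [0.5121, -0.0131, 0.1173]
tool_rot: [0.677, 0.736, 0.001, -0.0]
ft_force: [-1.1, 1.1, 5.7]
grip_width: 0.0557
grasp_force: 63.2
```

Call:
{"op": "jog_arm", "data": {"deltas": [{"fingers": 0,"delta_pos": [0,0,-0.0006],"yaw": -0.1},{"fingers": 0,"delta_pos": [0,0,-0.0012],"yaw": -0.2},{"fingers": 0,"delta_pos": [0,0,-0.0018],"yaw": -0.3},{"fingers": 0,"delta_pos": [0,0,-0.0023],"yaw": -0.4},{"fingers": 0,"delta_pos": [0,0,-0.0029],"yaw": -0.5},{"fingers": 0,"delta_pos": [0,0,-0.0035],"yaw": -0.6},{"fingers": 0,"delta_pos": [0,0,-0.0041],"yaw": -0.7},{"fingers": 0,"delta_pos": [0,0,-0.0047],"yaw": -0.8},{"fingers": 0,"delta_pos": [0,0,-0.0053],"yaw": -0.9},{"fingers": 0,"delta_pos": [0,0,-0.0059],"yaw": -1},{"fingers": 0,"delta_pos": [0,0,-0.0059],"yaw": -1}]}}

```text
clock: 7.3
eef_pos: [0.5119, -0.0129, 0.1191]
tool_rot: [0.344, 0.939, 0.001, -0.0]
ft_force: [-2.1, 1.9, 7.0]
grip_width: 0.0566
grasp_force: 63.2
```

Call:
{"op": "jog_arm", "data": {"deltas": [{"fingers": 0,"delta_pos": [0,0,-0.0006],"yaw": -0.1},{"fingers": 0,"delta_pos": [0,0,-0.0012],"yaw": -0.2},{"fingers": 0,"delta_pos": [0,0,-0.0015],"yaw": -0.3},{"fingers": 0,"delta_pos": [0,0,-0.0015],"yaw": -0.4},{"fingers": 0,"delta_pos": [0,0,-0.0015],"yaw": -0.4}]}}

```text
clock: 7.8
eef_pos: [0.5118, -0.0128, 0.1197]
tool_rot: [0.193, 0.981, 0.001, 0.0]
ft_force: [-3.1, 2.7, 8.4]
grip_width: 0.0564
grasp_force: 63.3
```

```bash
python3 d.py 0.5125 -0.0137 0.119; python3 -c "
from h import *;print(bot.get_obs()['ft_torque'])"
```

```text
p [ 0.5118 -0.0128  0.1197] psi deg 157.8 j [-0.026  0.34  -0.161  1.069  0.002  0.362] t 7.8 F [-3.1  2.7  8.4] w 0.056376767824599786 63.32147028995678
delta norm [-0.0031 -0.0019  0.0025]
[0.49930812 0.53727033 0.10195952]
```

Call:
{"op": "jog_arm", "data": {"deltas": [{"fingers": 0,"delta_pos": [0,0,-0.003],"yaw": -0.4},{"fingers": 0,"delta_pos": [0,0,-0.006],"yaw": -0.4}]}}

```text
clock: 8.0
eef_pos: [0.5116, -0.013, 0.1206]
tool_rot: [0.042, 0.999, 0.001, -0.0]
ft_force: [-1.1, 1.4, 0.1]
grip_width: 0.0559
grasp_force: 63.4
```

Call:
{"op": "jog_arm", "data": {"deltas": [{"fingers": 0,"delta_pos": [0,0,-0.003],"yaw": 0},{"fingers": 0,"delta_pos": [0,0,-0.006],"yaw": 0},{"fingers": 0,"delta_pos": [0,0,-0.006],"yaw": 0}]}}

```text
clock: 8.3
eef_pos: [0.5118, -0.0137, 0.1222]
tool_rot: [0.046, 0.999, -0.0, -0.0]
ft_force: [-0.8, 0.1, -1.0]
grip_width: 0.0562
grasp_force: 63.6
```

```bash
python3 d.py 0.5125 -0.0137 0.119
python3 - <<'E'
from h import *
c=bot.camera("scene"); cv2.imwrite("pics/s3.png",cv2.resize(c["image"][130:250,180:300,::-1],None,fx=4.5,fy=4.5,interpolation=cv2.INTER_CUBIC))
E
```

```text
p [ 0.5118 -0.0137  0.1222] psi deg 174.8 j [-0.027  0.339 -0.156  1.076 -0.     0.065] t 8.3 F [-0.8  0.1 -1. ] w 0.05623896631072728 63.5902810250991
delta norm [-0.0023  0.0003  0.0108]
```

View pics/s3.png

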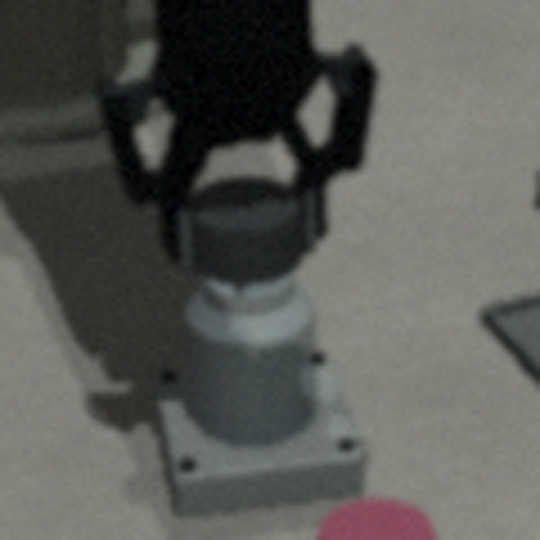

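The lid at crop (245,230) has risen, the collar below it is exposed at (250,292), and the wrist feels only its weight. It's free, so I'll lift straight up.

Call:
{"op": "jog_arm", "data": {"deltas": [{"fingers": 0,"delta_pos": [0,0,-0.02],"yaw": 0},{"fingers": 0,"delta_pos": [0,0,-0.05],"yaw": 0},{"fingers": 0,"delta_pos": [0,0,-0.09],"yaw": 0},{"fingers": 0,"delta_pos": [0,0,-0.13],"yaw": 0},{"fingers": 0,"delta_pos": [0,0,-0.17],"yaw": 0},{"fingers": 0,"delta_pos": [0,0,-0.2],"yaw": 0},{"fingers": 0,"delta_pos": [0,0,-0.2],"yaw": 0}]}}

```text
clock: 9.05
eef_pos: [0.5131, -0.0136, 0.1845]
tool_rot: [0.045, 0.999, 0.0, 0.002]
ft_force: [0.2, -0.2, -0.6]
grip_width: 0.0564
grasp_force: 63.6
```

```bash
python3 d.py 0.514 0.236 0.182
```

```text
p [ 0.5131 -0.0136  0.1845] psi deg 174.9 j [-0.026  0.289 -0.054  1.224 -0.     0.063] t 9.05 F [ 0.2 -0.2 -0.6] w 0.05637354167587085 63.60538327367976
delta norm [0.071  0.8289 0.0083]
```

Call:
{"op": "jog_arm", "data": {"deltas": [{"fingers": 0,"delta_pos": [0.004,0.04,0],"yaw": 0},{"fingers": 0,"delta_pos": [0.01,0.12,0],"yaw": 0},{"fingers": 0,"delta_pos": [0.018,0.22,0],"yaw": 0},{"fingers": 0,"delta_pos": [0.027,0.32,0],"yaw": 0},{"fingers": 0,"delta_pos": [0.036,0.42,0],"yaw": 0},{"fingers": 0,"delta_pos": [0.044,0.52,0],"yaw": 0},{"fingers": 0,"delta_pos": [0.053,0.62,0],"yaw": 0},{"fingers": 0,"delta_pos": [0.061,0.72,0],"yaw": 0},{"fingers": 0,"delta_pos": [0.068,0.79,0],"yaw": 0},{"fingers": 0,"delta_pos": [0.071,0.829,0],"yaw": 0},{"fingers": 0,"delta_pos": [0.071,0.829,0],"yaw": 0},{"fingers": 0,"delta_pos": [0.071,0.829,0],"yaw": 0}]}}

```text
clock: 10.25
eef_pos: [0.5123, 0.2357, 0.1819]
tool_rot: [0.044, 0.999, -0.001, -0.001]
ft_force: [0.3, -0.6, -0.3]
grip_width: 0.0563
grasp_force: 63.7
```

Call:
{"op": "jog_arm", "data": {"deltas": [{"fingers": 0,"delta_pos": [0,0,0.03],"yaw": 0},{"fingers": 0,"delta_pos": [0,0,0.08],"yaw": 0},{"fingers": 0,"delta_pos": [0,0,0.14],"yaw": 0},{"fingers": 0,"delta_pos": [0,0,0.21],"yaw": 0},{"fingers": 0,"delta_pos": [0,0,0.28],"yaw": 0},{"fingers": 0,"delta_pos": [0,0,0.35],"yaw": 0},{"fingers": 0,"delta_pos": [0,0,0.42],"yaw": 0},{"fingers": 0,"delta_pos": [0,0,0.48],"yaw": 0},{"fingers": 0,"delta_pos": [0,0,0.51],"yaw": 0},{"fingers": 0,"delta_pos": [0,0,0.52],"yaw": 0},{"fingers": 0,"delta_pos": [0,0,0.52],"yaw": 0}]}}

```text
clock: 11.35
eef_pos: [0.5128, 0.2355, 0.0264]
tool_rot: [0.045, 0.999, -0.0, -0.0]
ft_force: [0.3, 0.0, 0.1]
grip_width: 0.0565
grasp_force: 63.7
```

```bash
python3 d.py 0.514 0.236 0.004
python3 - <<'E'
from h import *
c=bot.camera("scene"); cv2.imwrite("pics/s4.png",cv2.resize(c["image"][120:250,260:400,::-1],None,fx=4,fy=4,interpolation=cv2.INTER_CUBIC))
E
```

```text
p [0.5128 0.2355 0.0264] psi deg 174.9 j [ 0.431  0.533 -0.128  0.909 -0.     0.52 ] t 11.35 F [0.3 0.  0.1] w 0.05649316043288403 63.68774848349858
delta norm [-0.0037  0.0019  0.0747]
```

View pics/s4.png

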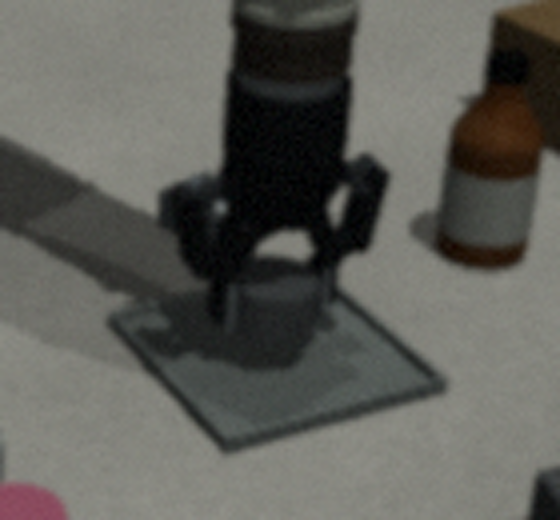

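The lid is held level over the tray's middle, with its lower edge at about crop (275,365). Lowering slowly from here.

Call:
{"op": "jog_arm", "data": {"deltas": [{"fingers": 0,"delta_pos": [-0.003,0.001,0.02],"yaw": 0},{"fingers": 0,"delta_pos": [-0.003,0.001,0.04],"yaw": 0},{"fingers": 0,"delta_pos": [-0.003,0.001,0.06],"yaw": 0},{"fingers": 0,"delta_pos": [-0.003,0.001,0.073],"yaw": 0},{"fingers": 0,"delta_pos": [-0.003,0.001,0.08],"yaw": 0},{"fingers": 0,"delta_pos": [-0.003,0.001,0.08],"yaw": 0}]}}

```text
clock: 12.0
eef_pos: [0.5133, 0.2361, 0.002]
tool_rot: [0.044, 0.999, -0.0, -0.0]
ft_force: [0.8, -0.4, -1.8]
grip_width: 0.0565
grasp_force: 63.7
```

Call:
{"op": "jog_arm", "data": {"deltas": [{"fingers": 0,"delta_pos": [0,0,0.003],"yaw": 0},{"fingers": 0,"delta_pos": [0,0,0.003],"yaw": 0}]}}

```text
clock: 12.2
eef_pos: [0.5138, 0.2363, 0.0017]
tool_rot: [0.044, 0.999, 0.0, 0.0]
ft_force: [0.4, -0.1, -0.4]
grip_width: 0.0563
grasp_force: 63.7
```

Call:
{"op": "jog_arm", "data": {"deltas": [{"fingers": 0,"delta_pos": [0,0,0.003],"yaw": 0},{"fingers": 0,"delta_pos": [0,0,0.003],"yaw": 0}]}}

```text
clock: 12.4
eef_pos: [0.5137, 0.2363, 0.0007]
tool_rot: [0.045, 0.999, 0.0, 0.0]
ft_force: [0.5, 0.2, -0.5]
grip_width: 0.0558
grasp_force: 63.7
```

Call:
{"op": "jog_arm", "data": {"deltas": [{"fingers": 0,"delta_pos": [0,0,0.002],"yaw": 0},{"fingers": 0,"delta_pos": [0,0,0.002],"yaw": 0}]}}

```text
clock: 12.6
eef_pos: [0.5138, 0.2363, 0.0002]
tool_rot: [0.045, 0.999, 0.0, 0.0]
ft_force: [1.0, 0.2, -0.5]
grip_width: 0.0566
grasp_force: 63.7
```

Call:
{"op": "jog_arm", "data": {"deltas": [{"fingers": 0,"delta_pos": [0,0,0.002],"yaw": 0},{"fingers": 0,"delta_pos": [0,0,0.002],"yaw": 0}]}}

```text
clock: 12.8
eef_pos: [0.5139, 0.2363, 0.0001]
tool_rot: [0.044, 0.999, 0.0, 0.0]
ft_force: [-1.1, -0.5, 3.8]
grip_width: 0.0564
grasp_force: 64.1
```

Call:
{"op": "jog_arm", "data": {"deltas": [{"fingers": 0,"delta_pos": [0,0,0.002],"yaw": 0},{"fingers": 0,"delta_pos": [0,0,0.002],"yaw": 0}]}}

```text
clock: 13.0
eef_pos: [0.5139, 0.2363, 0.0]
tool_rot: [0.044, 0.999, 0.0, 0.0]
ft_force: [-2.4, -1.5, 8.2]
grip_width: 0.0562
grasp_force: 64.5
```

Contact is felt, so the lid is on the floor. I'll open the fingers, then rise.

Call:
{"op": "jog_arm", "data": {"deltas": [{"fingers": 0.72,"delta_pos": [0,0,0],"yaw": 0},{"fingers": 0.8,"delta_pos": [0,0,0],"yaw": 0},{"fingers": 0.95,"delta_pos": [0,0,0],"yaw": 0},{"fingers": 0.95,"delta_pos": [0,0,0],"yaw": 0},{"fingers": 0.95,"delta_pos": [0,0,0],"yaw": 0}]}}

```text
clock: 13.5
eef_pos: [0.5136, 0.2362, -0.0014]
tool_rot: [0.044, 0.999, -0.0, -0.0]
ft_force: [1.2, 0.0, 0.8]
grip_width: 0.0812
grasp_force: 0.0
```

Call:
{"op": "jog_arm", "data": {"deltas": [{"fingers": 0.95,"delta_pos": [0,0,-0.02],"yaw": 0},{"fingers": 0.95,"delta_pos": [0,0,-0.06],"yaw": 0},{"fingers": 0.95,"delta_pos": [0,0,-0.12],"yaw": 0},{"fingers": 0.95,"delta_pos": [0,0,-0.2],"yaw": 0},{"fingers": 0.95,"delta_pos": [0,0,-0.3],"yaw": 0},{"fingers": 0.95,"delta_pos": [0,0,-0.4],"yaw": 0},{"fingers": 0.95,"delta_pos": [0,0,-0.45],"yaw": 0},{"fingers": 0.95,"delta_pos": [0,0,-0.45],"yaw": 0},{"fingers": 0.95,"delta_pos": [0,0,-0.45],"yaw": 0}]}}

```text
clock: 14.4
eef_pos: [0.5138, 0.2363, 0.1344]
tool_rot: [0.045, 0.999, 0.0, 0.001]
ft_force: [-1.6, -0.5, 0.1]
grip_width: 0.0813
grasp_force: 0.0
```

Run:
```python
from h import *
c=bot.camera("scene"); cv2.imwrite("pics/s5.png",cv2.resize(c["image"][120:290,120:400,::-1],None,fx=2.8,fy=2.8,interpolation=cv2.INTER_CUBIC))
W=pts(c);x,y,z=np.moveaxis(W,-1,0);m=(np.hypot(x-.514,y-.236)<.07)&(z>.029)&(z<.045);q=W[m];print(m.sum(),np.median(q[:,2]),cv2.minEnclosingCircle(q[:,:2].astype(np.float32)))
print(bot.get_obs()["ft_force"])
```

```text
263 0.03562463230346263 ((0.5140014886856079, 0.23387174308300018), 0.032460931688547134)
[ 0.10133272  0.54038716 -0.39341367]
```

View pics/s5.png

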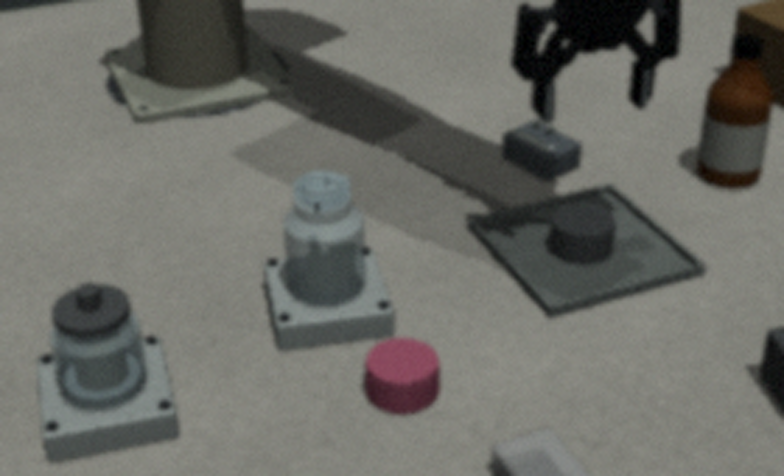

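The lid lies flat in the tray at crop (583,232). The jar is open at (322,190), the stopper is in place at (92,308), and the gripper is clear. Handing in.

```bash
python3 -c "
from workcell import bot; print(bot.job_done())"
```

```text
the job is handed in; nothing more can be done
None
```

I unscrewed the tall jar's lid, lifted it straight clear and set it down flat, top side up, in the middle of the tray; the stopper was left alone, and the job is handed in at about 14.5 s on the robot's clock (no verdict was returned).

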